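# Lay the standing cartons down in the drawer organiser

### The arm

A 7-joint arm with a two-finger parallel gripper is mounted at the origin on the work surface. World frame = base frame: x ahead of the robot, y to its left, z up, the work surface at z = 0. Lengths are in m, angles in rad, forces in N, time in s.
With the tool pointing down it reaches from about 0.4 to 0.875 m from the base axis. Payload 19.3 kg.
Tool frame: the origin (TCP) lies between the finger pads; the fingertips stand 19 mm ahead of it and the grasp point (between the pads) is the TCP; z points along the fingers, y is the direction in which the jaws open and shut (so a half turn about z gives the same grasp; the last joint's range is limited). The gripper opens to 85 mm and grips with 20 to 120 N. Pads are 22 mm wide; open, the fingers measure 114 mm over their backs; the gripper's body (76 mm by 85 mm) begins 54 mm behind the grasp point. The pads swing forward as they close: fully open they stand 13 mm farther back than shut.
Start: joints at [1.071, 0.521, -0.036, 1.599, 0.021, 1.021, -0.113], TCP at [0.26, -0.568, 0.22] pointing down, gripper open.
Joint ranges: [-2.91, 2.91], [-0.3, 2.13], [-1.5, 1.42], [0.17, 2.43], [-1.26, 4.41], [0.16, 1.93], [-2.52, 2.52]. Speed limits (rad/s): [1.89, 1.89, 2.39, 2.39, 3.01, 3.01, 3.01].

### API

Orientations are given as [roll, pitch, yaw] about the fixed x, y, z axes, in that order (R = Rz(yaw) Ry(pitch) Rx(roll)).
In Python, from workcell import status, imaging, bot gives the robot as it stands.
- The arm moves only by the shell command python3 -m handwheel 'ROWS' [FORCE]. ROWS is JSON, a list of rows, each an object with "offset": the shift along the tool's x, y, z in mm, a list of three; "rot": the turn, a rotation vector about the tool's x, y, z in degrees, a list of three; "claw": the opening, from -1 (shut) to 1 (fully open). A call has 1 to 12 rows; each row shifts and turns the commanded pose from where the row before left it, along the tool's axes as they then stand; what a row does not reach is not made up. A row lasts 1/10 s, in which the tool goes at most 50 mm and 8.59 degrees, less where a joint would pass 70% of its speed; a pose out of reach is approached as far as the arm can. A call is refused whole if a number of a shift passes 50 or a number of a turn 8.59, either way. A call with a gripper value outside its range is refused whole. The fingers move at their own pace and stop on an object; FORCE is the grip in N (left out, the last holds). Time passes only in rows, so rows that do not move let the fingers close. It gives the time, the measured TCP pose, the force and the opening at its end, in the units of the state.
- status.observe(): the state, without advancing time (a new reading comes with each control period).
- imaging.grab_frame(name): name is "side" or "top" or "wrist"; returns a dict with "color" (480x640x3 uint8, red, green, blue), "range_z" (480x640 float32, m along the optical axis (not along the pixel's ray), 0 where there is no reading), "fx", "fy", "cx", "cy" (pixels), "camera_from_world" (4x4, takes a point from world to camera coordinates). Camera axes: x right, y down, z forward; pixel columns grow to the right and rows downward; lengths in m; the calibration is good to about 2 mm. A picture is of the moment at which its call begins.
- bot.job_done(): hands the job in, once; it reports no verdict.
Trained networks look in the newest picture that a camera, given by its name, has taken for a name from the list of things; names that differ only in an ending like _2 or _b are one class to them, and where a whole thing is asked for, a point or a joint stands for the part that bears it (a point fixed in the world has none). Each returns a list of dicts, best first, with "conf" (0 to 1); they miss things now and then, are a little off and sometimes report something else, mostly with a low value. They report only what shows in the picture. A call takes as long as a camera call. They do not tell look-alikes from the thing itself.
- imaging.regions_of(thing, camera): "region" (480x640 bool, what is visible of it) and "box" ([centre column, centre row, width, height] in pixels, round what is visible of it).
- imaging.mark_of(thing, camera): "uv" ([column, row] in pixels: a listed point, or the origin of a listed thing).
The state is a dict: "clock": time; "qpos": joint angles; "qd": joint speeds; "joint_efforts": joint torques, N m; "position": TCP position; "tool_rot": TCP orientation; "force": force on the tool from outside, world axes, zero at the start; "moment": the same for the moment, N m; "grip_width": finger opening in m.
Only numpy, scipy, OpenCV 4.12 (cv2) and the standard library are available. Lean on these libraries where they do the work, as an engineer would, in place of code of your own. Each camera call takes 0.05 s, during which the arm holds its last target.

### The job

The drawer will not shut over the organiser because two cartons stand upright in it. Using only the fingertips, gently push each carton over near its top, along its bay towards the tins, so that it ends up lying flat on its broad face, wholly on the cork liner of its own bay. Do not pinch or lift the cartons, and leave the tins, spoon, brush, jar and cap where they are.

Things in the scene. Friction and masses are not known exactly. Their poses are not given: they have to be found in the camera images.
- organiser: Open white plastic drawer organiser, fixed, 262 x 348 mm, 45 mm high; floor and walls 4 mm thick. Origin at the centre of its underside, z up. Three bays run side by side along its y axis, each 340 mm long inside: near bay (x -127 to -35 mm in this frame), far bay (x -31 to 61), utensil bay (x 65 to 127). Either carton may stand in the near or the far bay.
- liner_near (a point): Centre of the near bay's cork liner, a thin flat rectangle on the bay floor, 165 mm along the organiser's y by 86 along its x; axes as the organiser's; at (-81, -36, 4) mm in its frame. The carton of this bay stands partly over the liner's -y end, about 110 mm to -y of the organiser's middle; tins lie at the bay's +y end: it must fall to +y.
- liner_far (a point): Centre of the far bay's cork liner, same size and axes; at (15, 36, 4) mm in the organiser's frame. The carton of this bay stands partly over the liner's +y end, about 110 mm to +y of the organiser's middle; tins lie at the bay's -y end: it must fall to -y.
- carton_tall: Taller plain cardboard carton, loose, standing upright on a bay floor: 58 mm (its x) by 36 mm thick (its y) by 120 mm tall (its z), about 90 g. Origin at the centre of its underside; its y axis runs roughly along the bay. Pushed slowly 20 mm below its top it pivots about its lower edge, passes balance at about 17 degrees and falls, landing next to where it stood.
- carton_short: Shorter plain cardboard carton, loose, standing upright on a bay floor: 54 mm (its x) by 40 mm thick (its y) by 108 mm tall (its z), about 80 g. Origin at the centre of its underside; its y axis runs roughly along the bay. It passes balance at about 20 degrees of tilt.
- carton_tall_mid (a point): Middle of the taller carton: 60 mm up its z axis from its origin; axes as the carton's.
- carton_short_mid (a point): Middle of the shorter carton: 54 mm up its z axis from its origin; axes as the carton's.
- tin0: Small round aluminium tin lying flat at the +y end of the near bay; 39 mm across, 17 mm high, origin at the centre of its underside. A bystander: leave it.
- tin1: Small round aluminium tin lying flat at the +y end of the near bay; 39 mm across, 17 mm high, origin at the centre of its underside. A bystander: leave it.
- tin2: Small round aluminium tin lying flat at the -y end of the far bay; 39 mm across, 17 mm high, origin at the centre of its underside. A bystander: leave it.
- tin3: Small round aluminium tin lying flat at the -y end of the far bay; 39 mm across, 17 mm high, origin at the centre of its underside. A bystander: leave it.
- spoon: Stainless tea spoon, 135 mm long, lying along the utensil bay. A bystander: leave it.
- brush: Grey hard silicone brush, 160 mm long, lying along the utensil bay. A bystander: leave it.
- jar: Open clear glass jar, 70 mm across and 98 mm high, standing on the counter beside the organiser's +y end, at least 25 mm clear of it. Origin at the centre of its underside. A bystander: leave it.
- cap: Steel twist cap of the jar, 62 mm across and 14 mm high, lying on the counter beside the jar. Origin at the centre of its underside. A bystander: leave it.
There are look-alikes about, which are no part of the job. Leave any yellow look-alike of the carton_short alone.

How it is judged:
At the end, for the whole second after the job is handed in: Both cartons lie at rest on a broad face, one on each liner, lengthwise (0.2 rad) and flat (0.09 rad), middle within 24 mm of the liner's centre along the bay and 30 mm across; tins moved under 20 mm, spoon, brush, jar and cap under 25 mm; tins, jar and cap upright ((((y of carton_tall_mid in the frame of liner_near between -0.024 and 0.024 m and x of carton_tall_mid in the frame of liner_near between -0.03 and 0.03 m and height (world z) of carton_tall_mid below 0.029 m and angle between carton_tall's own z axis and vertical between 1.48 and 1.66 rad and angle between the z axis of carton_tall and the y axis of liner_near, either way round below 0.2 rad) and (y of carton_short_mid in the frame of liner_far between -0.024 and 0.024 m and x of carton_short_mid in the frame of liner_far between -0.03 and 0.03 m and height (world z) of carton_short_mid below 0.029 m and angle between carton_short's own z axis and vertical between 1.48 and 1.66 rad and angle between the z axis of carton_short and the y axis of liner_far, either way round below 0.2 rad)) or ((y of carton_short_mid in the frame of liner_near between -0.024 and 0.024 m and x of carton_short_mid in the frame of liner_near between -0.03 and 0.03 m and height (world z) of carton_short_mid below 0.029 m and angle between carton_short's own z axis and vertical between 1.48 and 1.66 rad and angle between the z axis of carton_short and the y axis of liner_near, either way round below 0.2 rad) and (y of carton_tall_mid in the frame of liner_far between -0.024 and 0.024 m and x of carton_tall_mid in the frame of liner_far between -0.03 and 0.03 m and height (world z) of carton_tall_mid below 0.029 m and angle between carton_tall's own z axis and vertical between 1.48 and 1.66 rad and angle between the z axis of carton_tall and the y axis of liner_far, either way round below 0.2 rad))) and linear speed of each of carton_tall, carton_short below 0.02 m/s and angular speed of each of carton_tall, carton_short below 0.2 rad/s and distance of each of tin0, tin1, tin2, tin3 from where it was at the start of the episode below 0.02 m and distance of each of spoon, brush, jar, cap from where it was at the start of the episode below 0.025 m and angle between each of tin0, tin1, tin2, tin3, jar, cap's own z axis and vertical below 0.2 rad); the robot touches nothing.
It fails at once if a carton is pinched or pressed hard: the fingers bear on it with more than 18 N (contact force between the fingers and carton_tall above 18 N or contact force between the fingers and carton_short above 18 N).
It fails at once if the taller carton is lifted: the middle of its underside is more than 50 mm above the counter (height (world z) of carton_tall above 0.05 m).
It fails at once if the shorter carton is lifted: the middle of its underside is more than 50 mm above the counter (height (world z) of carton_short above 0.05 m).
It fails at once if a carton's middle is more than 85 mm above the counter (height (world z) of any of carton_tall_mid, carton_short_mid above 0.085 m).
It fails at once if a bystander is moved (tins 20 mm; spoon, brush, jar, cap 25 mm) (distance of any of tin0, tin1, tin2, tin3 from where it was at the start of the episode above 0.02 m or distance of any of spoon, brush, jar, cap from where it was at the start of the episode above 0.025 m).
It also fails if it takes over 42 s, if anything falls off the work surface, if the arm or the gripper's body presses on something with over 40 N, if the wrist force passes 120 N, or if a joint passes its speed limit or range.

## Working session

There is one attempt and no reset: what is moved stays moved. The work goes in short steps, Python scripts to look and compute and a shell command to move; the robot and the scene stay as the last step left them, time stands still between calls to the robot, and variables do not carry over. Pictures are saved under pics/ and viewed, and the job is handed in when it is done.

```bash
mkdir -p pics; ls; cat > h.py <<'E'
import numpy as np, cv2
from workcell import status, imaging, bot
def save(f,n): cv2.imwrite('pics/'+n, f['color'][:,:,::-1])
def world(f,u,v,z=None):
    T=np.linalg.inv(f['camera_from_world'])
    if z is None: z=f['range_z'][int(v),int(u)]
    return (T@np.array([(u-f['cx'])/f['fx']*z,(v-f['cy'])/f['fy']*z,z,1]))[:3]
def cloud(f):
    Z=f['range_z']; v,u=np.mgrid[:480,:640]
    P=np.stack([(u-f['cx'])/f['fx']*Z,(v-f['cy'])/f['fy']*Z,Z,np.ones_like(Z)],-1)
    W=(P@np.linalg.inv(f['camera_from_world']).T)[...,:3]; W[Z==0]=np.nan
    return W
E
python3 - <<'E'
from h import *
s=status.observe(); print(s['clock'],s['position'],s['tool_rot'],s['grip_width'],s['force'])
for n in ['top','side']:
    f=imaging.grab_frame(n); save(f,n+'0.png'); np.save(n+'0.npy',f,allow_pickle=True)
    for t in ['organiser','carton_tall','carton_short','tin0','jar']:
        for r in imaging.regions_of(t,n)[:4]:
            W=cloud(f)[r['region']]; print(n,t,round(r['conf'],2),np.round(r['box']),np.round(np.nanmedian(W,0),3),np.nanpercentile(W[:,2],98).round(3))
E
```

```text
pics
0.0 [ 0.26024615 -0.56785831  0.21944804] [-3.14048884e+00  7.29626731e-05  4.29800477e-01] 0.0854446493424785 [-0.40866606 -0.31584187 -0.89333599]
top organiser 0.68 [318. 270. 195. 158.] [0.572 0.05  0.004] 0.046
top organiser 0.3 [243. 290.  21.  19.] [0.535 0.207 0.02 ] 0.024
top carton_tall 0.68 [376. 321.  25.  34.] [ 0.478 -0.044  0.123] 0.127
top carton_tall 0.47 [321. 268. 191. 156.] [0.571 0.049 0.004] 0.046
top carton_short 0.67 [178. 165.  42.  45.] [0.774 0.321 0.104] 0.11
top carton_short 0.58 [166. 358.  45.  36.] [0.416 0.338 0.105] 0.11
top carton_short 0.57 [260. 253.  28.  35.] [0.605 0.164 0.11 ] 0.114
top tin0 0.87 [394. 281.  18.  18.] [ 0.549 -0.09   0.02 ] 0.025
top tin0 0.76 [241. 289.  19.  17.] [0.535 0.207 0.02 ] 0.024
top tin0 0.6 [399. 261.  22.  21.] [ 0.591 -0.098  0.02 ] 0.024
top tin0 0.56 [239. 314.  23.  16.] [0.494 0.215 0.02 ] 0.025
top jar 0.66 [171. 277.  48.  40.] [0.566 0.345 0.041] 0.098
top jar 0.44 [320. 271. 189. 156.] [0.571 0.05  0.004] 0.046
side organiser 0.69 [299. 284. 187. 146.] [0.579 0.005 0.005] 0.045
side carton_short 0.96 [408. 181.  37.  56.] [0.776 0.312 0.066] 0.109
side carton_short 0.87 [224. 181.  34.  60.] [0.415 0.332 0.062] 0.108
side carton_short 0.63 [364. 257.  19.  54.] [0.675 0.142 0.014] 0.024
side tin0 0.88 [285. 233.  18.  19.] [0.533 0.199 0.019] 0.022
side tin0 0.51 [262. 231.  18.  14.] [0.494 0.206 0.019] 0.022
side tin0 0.41 [326. 322.  19.   3.] [ 0.593 -0.083  0.02 ] 0.023
side tin0 0.4 [296. 323.  21.   4.] [ 0.549 -0.078  0.02 ] 0.045
side jar 0.63 [299. 184.  30.  59.] [0.562 0.316 0.065] 0.097
```

View pics/top0.png

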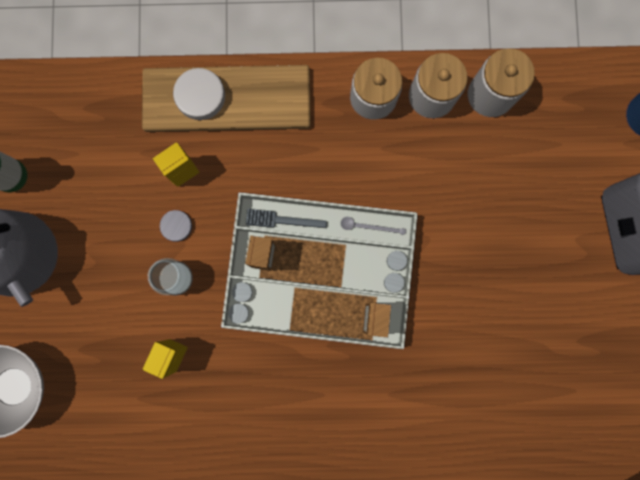

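View pics/side0.png

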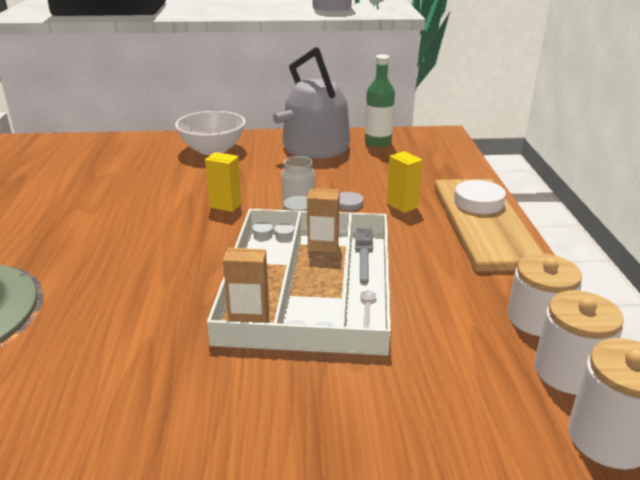

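```bash
python3 - <<'E'
from h import *
f=np.load('top0.npy',allow_pickle=True).item()
W=cloud(f); Z=W[...,2]
# walls of organiser ~45mm
m=(abs(Z-0.045)<0.004)&(abs(W[...,0]-.57)<.2)&(abs(W[...,1]-.05)<.23)
P=W[m][:,:2]
r=cv2.minAreaRect((P*1000).astype(np.float32)); print('org',r)
for z0,name in ((.1,'cartons'),):
    n,l,st,c=cv2.connectedComponentsWithStats(((Z>.095)&(Z<.14)).astype(np.uint8))
    for i in range(1,n):
        if st[i,4]>60:
            Q=W[l==i]; q=cv2.minAreaRect((Q[:,:2]*1000).astype(np.float32)); print(c[i],st[i,4],q,np.median(Q[:,2]),f['color'][l==i].mean(0))
c=f['color'][180:380,140:440,::-1]; cv2.imwrite('pics/crop.png',cv2.resize(c,(800,533),interpolation=cv2.INTER_CUBIC))
E
```

```text
org ((575.3689575195312, 53.79473876953125), (348.3731689453125, 262.3145446777344), 82.3280029296875)
[507.21014818  74.31387517] 2227 ((927.1284790039062, -301.4869384765625), (92.78569793701172, 94.5658187866211), 20.325693130493164) 0.12094537151372564 [137.84687921 109.12932196  74.08801078]
[442.2825514   76.71112283] 1897 ((927.9769897460938, -182.5831298828125), (91.21009826660156, 91.50483703613281), 40.5884895324707) 0.10626640167576484 [142.62836057 110.24828677  70.17554033]
[378.22018349  78.43119266] 109 ((928.0772705078125, -62.00578689575195), (21.61773681640625, 20.124704360961914), 70.34770202636719) 0.1042131501847261 [131.25688073 101.06422018  63.44036697]
[171.13731343 158.87761194] 670 ((781.2778930664062, 326.7257080078125), (41.845176696777344, 54.57147979736328), 32.88315200805664) 0.10627773660626894 [183.2        152.83880597  29.98656716]
[  1.1641791  163.52238806] 67 ((779.1029663085938, 644.6761474609375), (45.96928787231445, 7.86011266708374), 1.0775558948516846) 0.1009975827089844 [61.89552239 64.08955224 58.02985075]
[629.59929078 218.41134752] 1128
[... 231 characters left out ...]
2), (61.312042236328125, 178.75025939941406), 89.39676666259766) 0.11745659959335586 [58.71324296 57.29562044 59.84984359]
[258.67008798 251.02932551] 682 ((605.9559326171875, 165.47103881835938), (40.57590866088867, 53.999820709228516), 79.60749053955078) 0.1105862919408197 [136.07038123  99.85630499  63.14076246]
[378.63751763 319.54301834] 709 ((478.7078552246094, -48.59456253051758), (36.52880859375, 57.9838981628418), 82.97035217285156) 0.1230864916753387 [140.2764457  102.82792666  65.14245416]
[159.3582296 359.4439834] 723 ((414.23126220703125, 345.76092529296875), (40.738826751708984, 54.889198303222656), 64.22476196289062) 0.10647931103289876 [193.23236515 164.00414938  37.86721992]
```

Top view: two brown cartons are in the organiser.
- The taller one, at (378,320), stands in the near bay with its top at about 123 mm. 
- The shorter one, at (259,251), stands in the far bay with its top at about 111 mm.
- The yellow boxes at (171,159) and (159,359) are outside the organiser, so they're the look-alikes to leave.

The footprints measure 36.5x58 and 40.6x54 mm, which matches the sizes given. I'll check them in one enlarged crop.

View pics/crop.png

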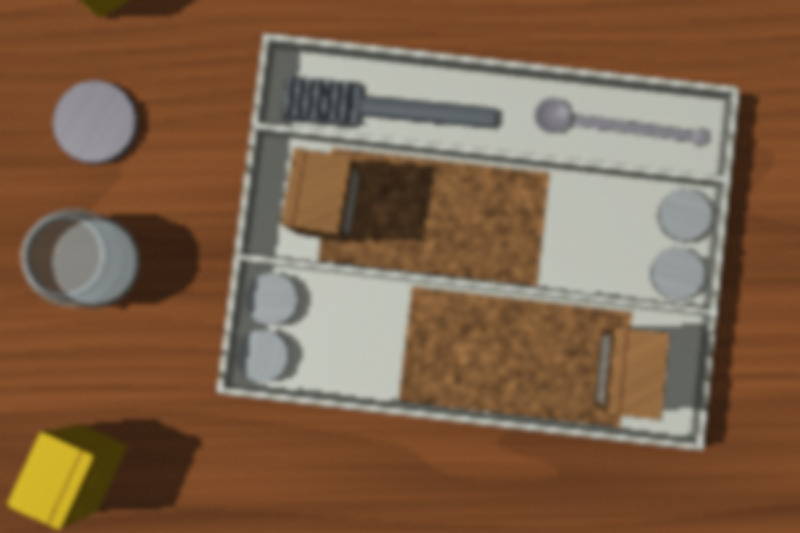

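```bash
cat >> h.py <<'E'
from scipy.spatial.transform import Rotation as Ro
a=np.radians(82.33); ey=np.array([np.cos(a),np.sin(a)]); ex=np.array([np.sin(a),-np.cos(a)]); O=np.array([575.4,53.8])
def orgf(p): d=np.asarray(p)[:2]*1000-O; return np.round([d@ex,d@ey],1)
def togo(xo,yo,z):
    s=status.observe(); R=Ro.from_euler('xyz',s['tool_rot']).as_matrix()
    t=np.r_[O+xo*ex+yo*ey,z]; d=t-np.array(s['position'])*1000
    print('t',s['clock'],'org',orgf(s['position']),'z',s['position'][2],'tool offset',np.round(R.T@d,1),'yaw err deg',np.degrees(s['tool_rot'][2])+7.67,'tilt',s['tool_rot'][:2],'F',np.round(s['force'],1),'w',s['grip_width'])
E
python3 - <<'E'
from h import *
print(orgf([.4787,-.0486]),orgf([.606,.1655])); togo(-82,-162,220)
E
```

```text
[ -82.2 -114.4] [ 15.4 114.8]
t 0.6 org [-229.2 -658.4] z 0.22000964366535677 tool offset [ 389.6 -341.     0. ] yaw err deg 32.2910711280153 tilt [-3.14156752e+00  6.74610610e-06] F [ 0.6 -0.2  0. ] w 0.08541442262508048
```

```bash
python3 -m handwheel '[{"offset":[0,0,0],"rot":[0,0,8.1],"claw":-1},{"offset":[0,0,0],"rot":[0,0,8.1],"claw":-1},{"offset":[0,0,0],"rot":[0,0,8.1],"claw":-1},{"offset":[0,0,0],"rot":[0,0,8.0],"claw":-1},{"offset":[12,-40,0],"rot":[0,0,0],"claw":-1},{"offset":[12,-40,0],"rot":[0,0,0],"claw":-1},{"offset":[12,-40,0],"rot":[0,0,0],"claw":-1},{"offset":[12,-40,0],"rot":[0,0,0],"claw":-1},{"offset":[12,-40,0],"rot":[0,0,0],"claw":-1},{"offset":[12,-40,0],"rot":[0,0,0],"claw":-1}]' 20; python3 -c "
from h import *; togo(-82,-162,220)"
```

```text
clock: 1.6
position: [0.3643, -0.3384, 0.2202]
tool_rot: [3.141, -0.0, -0.134]
force: [0.7, -0.1, -0.2]
grip_width: -0.0001
t 1.6 org [-156.8 -416.8] z 0.22020613991763877 tool offset [ 7.480e+01 -2.549e+02  2.000e-01] yaw err deg -0.0057815564164167554 tilt [ 3.14136023e+00 -4.85907782e-04] F [ 0.7 -0.1 -0.2] w -0.00014645254060087815
```

The crop confirms both brown cartons, each at its liner's end and opposite the tins. I'll go on behind the tall one.

```bash
python3 -m handwheel '[{"offset":[12,-40,0],"rot":[0,0,0],"claw":-1},{"offset":[12,-40,0],"rot":[0,0,0],"claw":-1},{"offset":[12,-40,0],"rot":[0,0,0],"claw":-1},{"offset":[12,-40,0],"rot":[0,0,0],"claw":-1},{"offset":[12,-40,0],"rot":[0,0,0],"claw":-1},{"offset":[12,-40,0],"rot":[0,0,0],"claw":-1},{"offset":[2,-10,0],"rot":[0,0,0],"claw":-1},{"offset":[0,0,0],"rot":[0,0,0],"claw":-1}]'; python3 -c "
from h import *; togo(-82,-162,120)"
```

```text
clock: 2.4
position: [0.471, -0.1005, 0.22]
tool_rot: [-3.141, -0.0, -0.131]
force: [0.6, -0.8, 0.1]
grip_width: -0.0005
t 2.4 org [ -82.8 -166.9] z 0.22001047676787658 tool offset [  0.8  -4.8 100. ] yaw err deg 0.16479912597643054 tilt [-3.14124012e+00 -1.04766476e-04] F [ 0.6 -0.8  0.1] w -0.0004842152140681588
```

```bash
python3 -m handwheel '[{"offset":[0,0,25],"rot":[0,0,0],"claw":-1},{"offset":[1,0,30],"rot":[0,0,0],"claw":-1},{"offset":[0,0,30],"rot":[0,0,0],"claw":-1},{"offset":[0,0,15],"rot":[0,0,0],"claw":-1},{"offset":[0,0,0],"rot":[0,0,0],"claw":-1}]'; python3 - <<'E'
from h import *
togo(-82,-162,120)
for n in ['side','top']:
    f=imaging.grab_frame(n); c=f['color'][(150 if n=='side' else 200):(370 if n=='side' else 370),200:430,::-1]
    cv2.imwrite('pics/%s1.png'%n,cv2.resize(c,None,fx=2.5,fy=2.5))
E
```

```text
clock: 2.9
position: [0.47, -0.1034, 0.1184]
tool_rot: [3.141, 0.003, -0.135]
force: [-1.0, 1.0, 0.1]
grip_width: -0.0
t 2.9 org [ -83.5 -169.8] z 0.11841514148469616 tool offset [ 1.5 -7.8 -1.6] yaw err deg -0.0893557155110365 tilt [3.14109138 0.00335735] F [-1.   1.   0.1] w -4.3880010754471844e-05
```

View pics/side1.png

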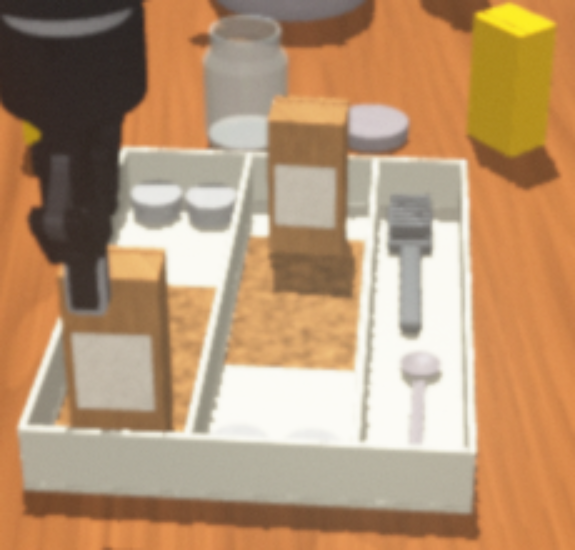

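The side view shows the fingertip behind the tall carton at about (85,300), just below its top. Next I push along the bay (-tool y).

```bash
python3 -m handwheel '[{"offset":[1,-8,0],"rot":[0,0,0],"claw":-1},{"offset":[0,-6,0],"rot":[0,0,0],"claw":-1},{"offset":[0,-3,0],"rot":[0,0,0],"claw":-1},{"offset":[0,-3,0],"rot":[0,0,0],"claw":-1},{"offset":[0,-3,0],"rot":[0,0,0],"claw":-1},{"offset":[0,-3,0],"rot":[0,0,0],"claw":-1},{"offset":[0,-3,0],"rot":[0,0,0],"claw":-1},{"offset":[0,-3,0],"rot":[0,0,0],"claw":-1}]'; python3 - <<'E'
from h import *
togo(-82,-110,120)
f=imaging.grab_frame('side'); cv2.imwrite('pics/side2.png',cv2.resize(f['color'][150:370,200:430,::-1],None,fx=2.5,fy=2.5))
E
```

```text
clock: 3.8
position: [0.4768, -0.0704, 0.12]
tool_rot: [3.142, 0.0, -0.134]
force: [0.3, 0.4, -0.3]
grip_width: -0.0001
t 3.8 org [ -81.1 -136.3] z 0.1199695676745926 tool offset [ -0.9 -26.3  -0. ] yaw err deg -0.011818151992875059 tilt [3.14159259e+00 1.10833008e-04] F [ 0.3  0.4 -0.3] w -0.00012208900933420588
```

View pics/side2.png

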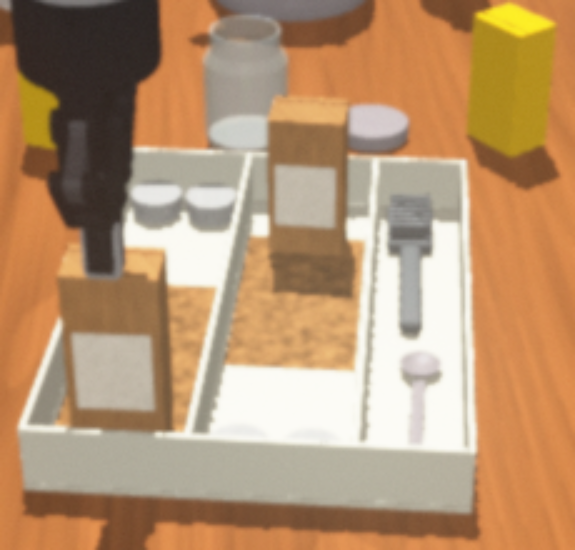

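It has begun to tilt and the finger is well centred. I'll keep going past balance.

```bash
python3 -m handwheel '[{"offset":[0,-3,0],"rot":[0,0,0],"claw":-1},{"offset":[0,-3,0],"rot":[0,0,0],"claw":-1},{"offset":[0,-3,0],"rot":[0,0,0],"claw":-1},{"offset":[0,-3,0],"rot":[0,0,0],"claw":-1},{"offset":[0,-3,0],"rot":[0,0,0],"claw":-1},{"offset":[0,-3,0],"rot":[0,0,0],"claw":-1}]'; python3 - <<'E'
from h import *
togo(-82,-110,120)
f=imaging.grab_frame('side'); cv2.imwrite('pics/side3.png',cv2.resize(f['color'][150:370,200:430,::-1],None,fx=2.5,fy=2.5))
E
```

```text
clock: 4.45
position: [0.4792, -0.0525, 0.12]
tool_rot: [-3.142, 0.0, -0.134]
force: [0.3, 0.2, 0.8]
grip_width: -0.0003
t 4.45 org [ -81.1 -118.2] z 0.12000167193749611 tool offset [-0.9 -8.2  0. ] yaw err deg -0.006073779124538881 tilt [-3.14157231e+00  3.04689392e-05] F [0.3 0.2 0.8] w -0.0002686555228779584
```

View pics/side3.png

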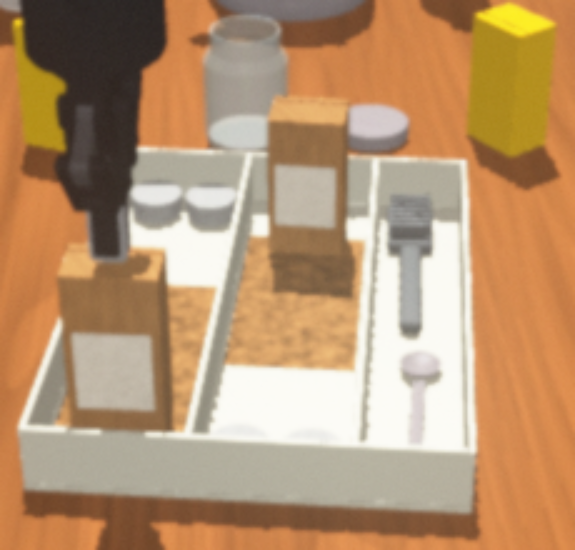

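The carton looks unmoved here, so I'll measure the finger and the carton from depth before going on.

```bash
python3 - <<'E'
from h import *
f=imaging.grab_frame('side'); W=cloud(f)
def px(x,y): return int(200+x/2.5),int(150+y/2.5)
for p in [(108,250),(105,235),(108,215),(80,265),(150,265),(90,310),(150,310),(110,400)]:
    u,v=px(*p); w=W[v,u]; print(p,(u,v),np.round(w,3),orgf(w))
print('finger col'); 
for v in range(225,275,4): w=W[v,243]; print(v,orgf(w),round(float(w[2]),3))
for n in ['wrist','top']:
    f=imaging.grab_frame(n); save(f,n+'3.png')
E
```

```text
(108, 250) (243, 250) [ 0.478 -0.063  0.14 ] [ -80.8 -129. ]
(105, 235) (242, 244) [ 0.478 -0.067  0.152] [ -80.7 -133.2]
(108, 215) (243, 236) [ 0.48  -0.065  0.164] [ -79.  -130.8]
(80, 265) (232, 256) [ 0.461 -0.052  0.123] [ -99.5 -119.8]
(150, 265) (260, 256) [ 0.501 -0.054  0.123] [ -59.4 -116.4]
(90, 310) (236, 274) [ 0.466 -0.064  0.1  ] [ -93.  -131.1]
(150, 310) (260, 274) [ 0.5   -0.068  0.101] [ -58.1 -130.7]
(110, 400) (244, 310) [ 0.474 -0.065  0.036] [ -85.1 -131.5]
finger col
225 [ -70.2 -166.3] 0.201
229 [ -72.  -160.1] 0.192
233 [ -73.9 -152.8] 0.181
237 [ -79.2 -130.5] 0.162
241 [ -79.2 -132.1] 0.156
245 [ -80.1 -129.8] 0.148
249 [ -80.1 -131.5] 0.143
253 [ -81.9 -125.3] 0.132
257 [ -83.5 -119.8] 0.122
261 [ -81.3 -131.9] 0.123
265 [ -81.8 -131.5] 0.116
269 [ -82.2 -131.4] 0.109
273 [ -83.1 -129.1] 0.101
```

View pics/wrist3.png

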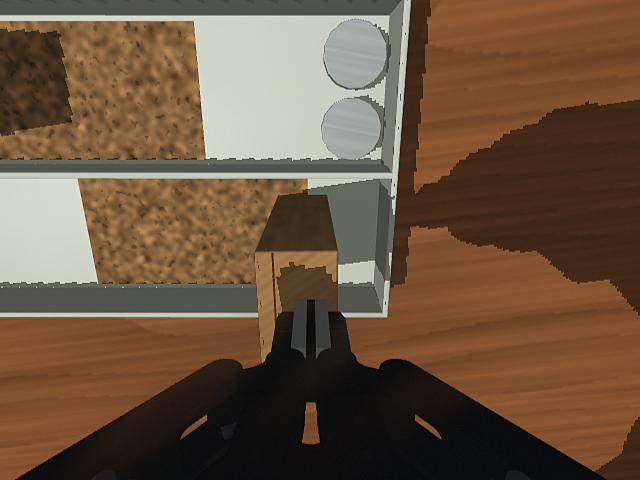

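View pics/top3.png

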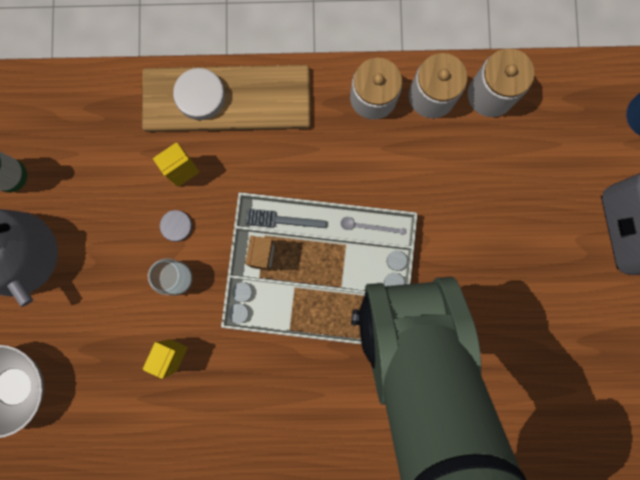

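The finger stayed above the carton. Depth puts the real tip at z≈0.130 when the TCP reads 0.120, so the shut tips end about 10 mm behind the TCP rather than 19 mm ahead. Nothing was touched. I'll back off, go about 28 mm lower and check before pushing.

```bash
python3 -m handwheel '[{"offset":[0,20,0],"rot":[0,0,0],"claw":-1},{"offset":[0,20,0],"rot":[0,0,0],"claw":-1},{"offset":[0,5,0],"rot":[0,0,0],"claw":-1},{"offset":[0,0,14],"rot":[0,0,0],"claw":-1},{"offset":[0,0,14],"rot":[0,0,0],"claw":-1},{"offset":[0,0,0],"rot":[0,0,0],"claw":-1}]'; python3 - <<'E'
from h import *
togo(-82,-162,92)
f=imaging.grab_frame('side'); cv2.imwrite('pics/side4.png',cv2.resize(f['color'][150:370,200:430,::-1],None,fx=2.5,fy=2.5))
W=cloud(f)
for u in (234,238,240,242):
  print(u,[(v,*orgf(W[v,u]),round(float(W[v,u][2]),3)) for v in range(240,290,4)])
E
```

```text
clock: 5.25
position: [0.4725, -0.0969, 0.0908]
tool_rot: [-3.141, 0.002, -0.134]
force: [-0.7, 0.2, 0.5]
grip_width: 0.0001
t 5.25 org [ -81.9 -163. ] z 0.09082961862778542 tool offset [-0.1 -1.  -1.2] yaw err deg 0.006783918776214648 tilt [-3.14139134e+00  2.20221803e-03] F [-0.7  0.2  0.5] w 0.00011449086594940976
234 [(240, np.float64(-75.7), np.float64(-200.1), 0.198), (244, np.float64(-77.4), np.float64(-194.8), 0.189), (248, np.float64(-80.3), np.float64(-184.2), 0.176), (252, np.float64(-71.9), np.float64(-221.3), 0.194), (256, np.float64(-71.4), np.float64(-224.7), 0.19), (260, np.float64(-72.5), np.float64(-221.9), 0.182), (264, np.float64(-75.5), np.float64(-211.0), 0.169), (268, np.float64(-80.0), np.float64(-194.1), 0.152), (272, np.float64(-85.0), np.float64(-175.2), 0.133), (276, np.float64(-85.2), np.float64(-176.1), 0.127), (280, np.float64(-85.4), np.float64(-177.4), 0.121), (284, np.float64(-85.9), np.float64(-177.3), 0.114), (288, np.float64(-87.5), np.float64(-172.5), 0.104)]
238 [(240, np.float64(-72.5), np.float64(-191.6), 0.193), (244, np.float64(-73.5), np.fl
[... 1290 characters left out ...]
0.104)]
242 [(240, np.float64(-69.8), np.float64(-180.6), 0.187), (244, np.float64(-70.2), np.float64(-180.3), 0.181), (248, np.float64(-70.4), np.float64(-181.4), 0.175), (252, np.float64(-71.3), np.float64(-178.8), 0.167), (256, np.float64(-71.5), np.float64(-179.6), 0.162), (260, np.float64(-72.2), np.float64(-178.2), 0.155), (264, np.float64(-70.7), np.float64(-186.5), 0.154), (268, np.float64(-69.9), np.float64(-192.0), 0.151), (272, np.float64(-75.1), np.float64(-170.7), 0.13), (276, np.float64(-75.7), np.float64(-169.6), 0.123), (280, np.float64(-76.1), np.float64(-170.0), 0.117), (284, np.float64(-75.7), np.float64(-173.3), 0.112), (288, np.float64(-76.5), np.float64(-171.6), 0.104)]
```

View pics/side4.png

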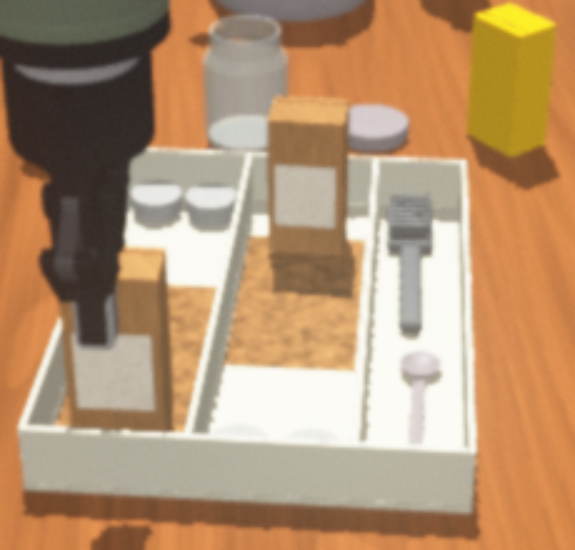

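The tip now sits at z≈0.103, against the carton's upper rear face. Pushing again.

```bash
python3 -m handwheel '[{"offset":[0,-8,0],"rot":[0,0,0],"claw":-1},{"offset":[0,-5,0],"rot":[0,0,0],"claw":-1},{"offset":[0,-3,0],"rot":[0,0,0],"claw":-1},{"offset":[0,-3,0],"rot":[0,0,0],"claw":-1},{"offset":[0,-3,0],"rot":[0,0,0],"claw":-1},{"offset":[0,-3,0],"rot":[0,0,0],"claw":-1},{"offset":[0,-3,0],"rot":[0,0,0],"claw":-1},{"offset":[0,-3,0],"rot":[0,0,0],"claw":-1}]'; python3 - <<'E'
from h import *
togo(-82,-110,92)
f=imaging.grab_frame('side'); cv2.imwrite('pics/side5.png',cv2.resize(f['color'][150:370,200:430,::-1],None,fx=2.5,fy=2.5))
E
```

```text
clock: 6.1
position: [0.4774, -0.0664, 0.092]
tool_rot: [-3.142, 0.0, -0.134]
force: [0.6, 0.1, -0.1]
grip_width: 0.0
t 6.1 org [ -81.1 -132.2] z 0.09199470279560225 tool offset [ -0.9 -22.2  -0. ] yaw err deg -0.013260859045830742 tilt [-3.14157995e+00  1.64065362e-05] F [ 0.6  0.1 -0.1] w 2.7945989582981193e-06
```

View pics/side5.png

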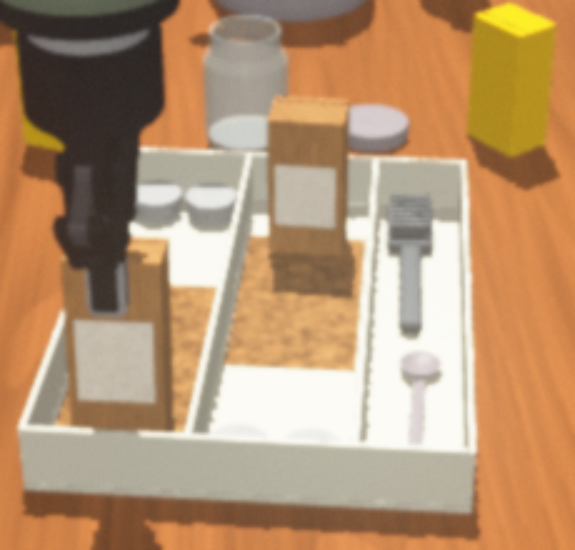

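It's tilting now, with its top edge risen from row 250 to 240. I'll continue.

```bash
python3 -m handwheel '[{"offset":[0,-3,0],"rot":[0,0,0],"claw":-1},{"offset":[0,-3,0],"rot":[0,0,0],"claw":-1},{"offset":[0,-3,0],"rot":[0,0,0],"claw":-1},{"offset":[0,-3,0],"rot":[0,0,0],"claw":-1},{"offset":[0,-3,0],"rot":[0,0,0],"claw":-1},{"offset":[0,-2,0],"rot":[0,0,0],"claw":-1},{"offset":[0,-2,0],"rot":[0,0,0],"claw":-1},{"offset":[0,0,0],"rot":[0,0,0],"claw":-1}]'; python3 - <<'E'
from h import *
togo(-82,-110,92)
f=imaging.grab_frame('side'); cv2.imwrite('pics/side6.png',cv2.resize(f['color'][150:370,200:430,::-1],None,fx=2.5,fy=2.5))
E
```

```text
clock: 6.95
position: [0.4799, -0.0476, 0.092]
tool_rot: [-3.142, -0.0, -0.134]
force: [1.7, -0.1, -0.4]
grip_width: -0.0001
t 6.95 org [ -81.1 -113.2] z 0.09199428346356867 tool offset [-0.9 -3.2 -0. ] yaw err deg 0.00805405129306802 tilt [-3.14150038e+00 -3.26980997e-05] F [ 1.7 -0.1 -0.4] w -0.0001222078890184385
```

View pics/side6.png

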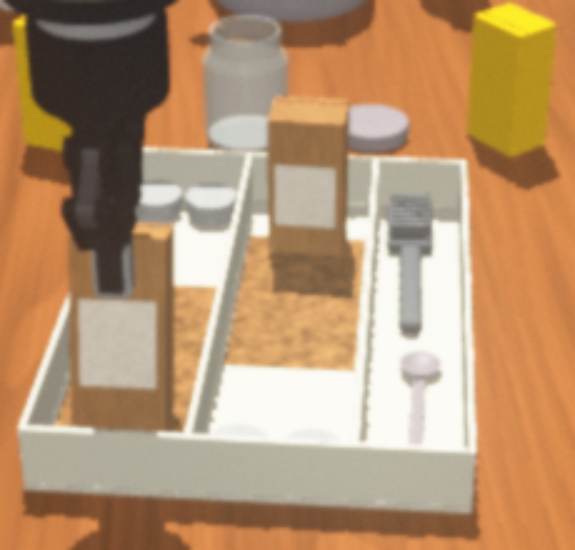

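```bash
python3 -m handwheel '[{"offset":[0,-2,0],"rot":[0,0,0],"claw":-1},{"offset":[0,-2,0],"rot":[0,0,0],"claw":-1},{"offset":[0,-2,0],"rot":[0,0,0],"claw":-1},{"offset":[0,-2,0],"rot":[0,0,0],"claw":-1},{"offset":[0,0,0],"rot":[0,0,0],"claw":-1},{"offset":[0,0,0],"rot":[0,0,0],"claw":-1},{"offset":[0,0,0],"rot":[0,0,0],"claw":-1},{"offset":[0,0,0],"rot":[0,0,0],"claw":-1}]'; python3 - <<'E'
from h import *
togo(-82,-110,92)
f=imaging.grab_frame('side'); cv2.imwrite('pics/side7.png',cv2.resize(f['color'][150:370,200:430,::-1],None,fx=2.5,fy=2.5))
E
```

```text
clock: 7.8
position: [0.4809, -0.04, 0.092]
tool_rot: [3.142, 0.0, -0.134]
force: [0.1, -0.7, -0.3]
grip_width: 0.0004
t 7.8 org [ -81.1 -105.5] z 0.09200098571144269 tool offset [-0.9  4.5  0. ] yaw err deg -0.013920510870842229 tilt [3.14158238e+00 5.28882080e-06] F [ 0.1 -0.7 -0.3] w 0.0004141319121207312
```

View pics/side7.png

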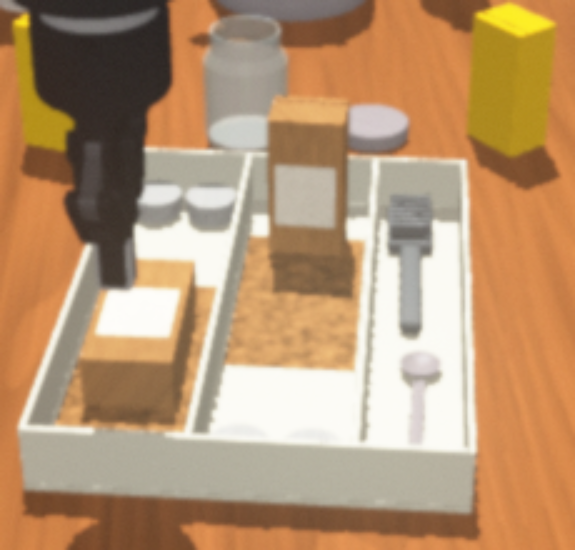

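The tall carton is lying flat. Now up and over to behind the short one.

```bash
python3 -m handwheel '[{"offset":[0,8,-30],"rot":[0,0,0],"claw":-1},{"offset":[0,0,-40],"rot":[0,0,0],"claw":-1},{"offset":[10,-20,-30],"rot":[0,0,0],"claw":-1},{"offset":[14,-40,0],"rot":[0,0,0],"claw":-1},{"offset":[14,-40,0],"rot":[0,0,0],"claw":-1},{"offset":[14,-40,0],"rot":[0,0,0],"claw":-1},{"offset":[14,-40,0],"rot":[0,0,0],"claw":-1},{"offset":[14,-40,0],"rot":[0,0,0],"claw":-1},{"offset":[10,-35,0],"rot":[0,0,0],"claw":-1},{"offset":[6,-20,0],"rot":[0,0,0],"claw":-1},{"offset":[0,0,0],"rot":[0,0,0],"claw":-1}]'; python3 -c "
from h import *; togo(15,166,81)"
```

```text
clock: 8.95
position: [0.6118, 0.2152, 0.1913]
tool_rot: [-3.141, 0.001, -0.131]
force: [-0.1, -0.6, 0.1]
grip_width: 0.0001
t 8.95 org [ 14.5 164.8] z 0.19131176439558747 tool offset [  0.6  -1.  110.3] yaw err deg 0.1893563487054486 tilt [-3.14050459e+00  7.68274082e-04] F [-0.1 -0.6  0.1] w 6.696175708838223e-05
```

```bash
python3 -m handwheel '[{"offset":[0,-1,25],"rot":[0,0,0],"claw":-1},{"offset":[0,-1,30],"rot":[0,0,0],"claw":-1},{"offset":[0,0,30],"rot":[0,0,0],"claw":-1},{"offset":[0,0,25],"rot":[0,0,0],"claw":-1},{"offset":[0,0,0],"rot":[0,0,0],"claw":-1}]'; python3 - <<'E'
from h import *
togo(15,150,81)
for n in ['side','top']:
    f=imaging.grab_frame(n); c=f['color'][(130 if n=='side' else 180):(350 if n=='side' else 370),200:430,::-1]
    cv2.imwrite('pics/%s8.png'%n,cv2.resize(c,None,fx=2.5,fy=2.5))
E
```

```text
clock: 9.45
position: [0.6101, 0.2124, 0.079]
tool_rot: [3.139, 0.004, -0.134]
force: [-0.1, -0.1, -0.1]
grip_width: -0.0
t 9.45 org [ 13.2 161.8] z 0.07896527075926497 tool offset [ 1.8 11.8 -2. ] yaw err deg -0.03316441078821253 tilt [3.1387288 0.0044356] F [-0.1 -0.1 -0.1] w -3.6734144909023174e-05
```

View pics/side8.png

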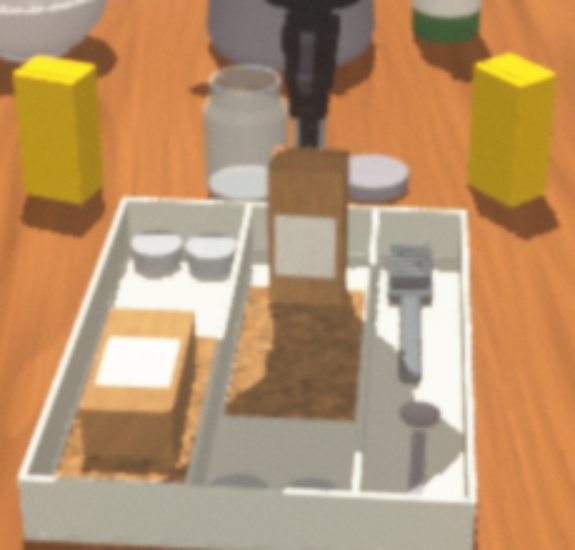

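View pics/top8.png

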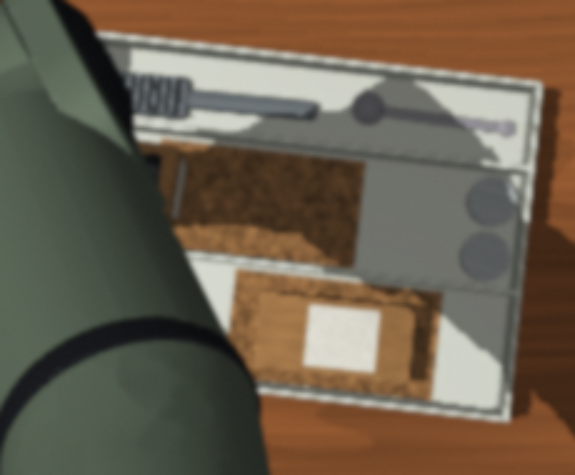

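In the top view the tall carton lies centred on its liner at about (340,335). In the side view the tip is behind the short carton at about (312,140). Pushing towards -y, which is +tool y.

```bash
python3 -m handwheel '[{"offset":[1,7,0],"rot":[0,0,0],"claw":-1},{"offset":[0,4,0],"rot":[0,0,0],"claw":-1},{"offset":[0,3,0],"rot":[0,0,0],"claw":-1},{"offset":[0,3,0],"rot":[0,0,0],"claw":-1},{"offset":[0,3,0],"rot":[0,0,0],"claw":-1},{"offset":[0,3,0],"rot":[0,0,0],"claw":-1},{"offset":[0,3,0],"rot":[0,0,0],"claw":-1},{"offset":[0,3,0],"rot":[0,0,0],"claw":-1},{"offset":[0,3,0],"rot":[0,0,0],"claw":-1},{"offset":[0,3,0],"rot":[0,0,0],"claw":-1}]'; python3 - <<'E'
from h import *
togo(15,112,81)
f=imaging.grab_frame('side'); cv2.imwrite('pics/side9.png',cv2.resize(f['color'][130:350,200:430,::-1],None,fx=2.5,fy=2.5))
E
```

```text
clock: 10.55
position: [0.6083, 0.1788, 0.082]
tool_rot: [3.142, 0.0, -0.134]
force: [0.7, -0.2, -0.4]
grip_width: -0.0003
t 10.55 org [ 15.9 128.3] z 0.08195630630617727 tool offset [-0.9 16.3  1. ] yaw err deg -0.007521541761779105 tilt [3.14156513e+00 1.26346779e-04] F [ 0.7 -0.2 -0.4] w -0.0003009119537519609
```

View pics/side9.png

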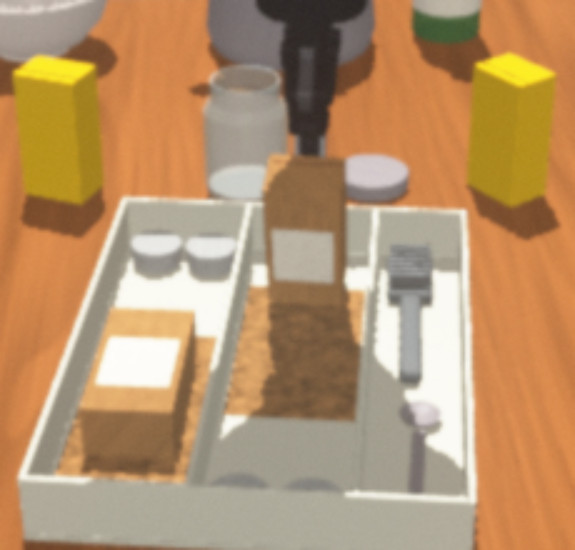

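It's tilting, top edge down from row 150 to 158. I'll continue, slower near balance.

```bash
python3 -m handwheel '[{"offset":[0,3,0],"rot":[0,0,0],"claw":-1},{"offset":[0,3,0],"rot":[0,0,0],"claw":-1},{"offset":[0,3,0],"rot":[0,0,0],"claw":-1},{"offset":[0,2,0],"rot":[0,0,0],"claw":-1},{"offset":[0,2,0],"rot":[0,0,0],"claw":-1},{"offset":[0,2,0],"rot":[0,0,0],"claw":-1},{"offset":[0,2,0],"rot":[0,0,0],"claw":-1},{"offset":[0,0,0],"rot":[0,0,0],"claw":-1},{"offset":[0,0,0],"rot":[0,0,0],"claw":-1}]'; python3 - <<'E'
from h import *
togo(15,112,81)
f=imaging.grab_frame('side'); cv2.imwrite('pics/side10.png',cv2.resize(f['color'][130:350,200:430,::-1],None,fx=2.5,fy=2.5))
E
```

```text
clock: 11.5
position: [0.6061, 0.1622, 0.082]
tool_rot: [-3.142, -0.0, -0.134]
force: [-0.1, 0.5, -0.5]
grip_width: -0.0001
t 11.5 org [ 15.9 111.6] z 0.0820066506109107 tool offset [-0.9 -0.4  1. ] yaw err deg -0.010025132453439056 tilt [-3.14152436e+00 -8.02933272e-06] F [-0.1  0.5 -0.5] w -0.00011272928462507858
```

View pics/side10.png

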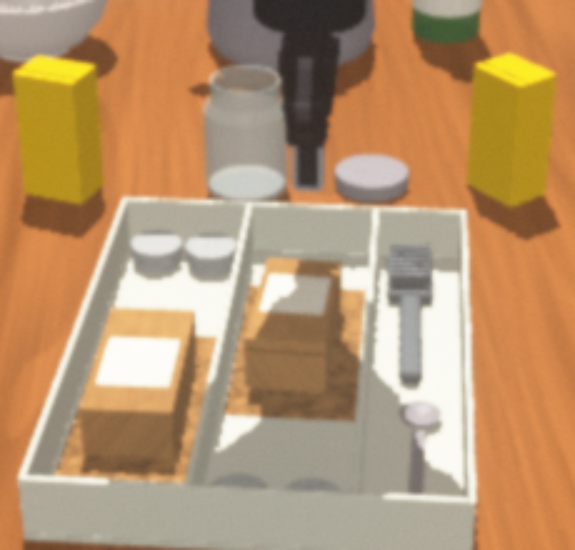

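Both cartons are down. I'll retreat up and clear of the top camera, then measure.

```bash
python3 -m handwheel '[{"offset":[0,0,-30],"rot":[0,0,0],"claw":-1},{"offset":[0,0,-40],"rot":[0,0,0],"claw":-1},{"offset":[0,0,-50],"rot":[0,0,0],"claw":-1},{"offset":[-20,40,0],"rot":[0,0,0],"claw":-1},{"offset":[-20,40,0],"rot":[0,0,0],"claw":-1},{"offset":[-20,40,0],"rot":[0,0,0],"claw":-1},{"offset":[-20,40,0],"rot":[0,0,0],"claw":-1},{"offset":[-20,40,0],"rot":[0,0,0],"claw":-1},{"offset":[-20,40,0],"rot":[0,0,0],"claw":-1},{"offset":[-20,40,0],"rot":[0,0,0],"claw":-1},{"offset":[-20,40,0],"rot":[0,0,0],"claw":-1},{"offset":[-20,40,0],"rot":[0,0,0],"claw":-1}]'; python3 -m handwheel '[{"offset":[0,40,0],"rot":[0,0,0],"claw":-1},{"offset":[0,40,0],"rot":[0,0,0],"claw":-1},{"offset":[0,40,0],"rot":[0,0,0],"claw":-1},{"offset":[0,40,0],"rot":[0,0,0],"claw":-1},{"offset":[0,0,0],"rot":[0,0,0],"claw":-1}]'; python3 - <<'E'
from h import *
f=imaging.grab_frame('top'); save(f,'top11.png'); f0=np.load('top0.npy',allow_pickle=True).item()
W=cloud(f); Z=W[...,2]
xo=(W[...,:2]*1000-O)@ex; yo=(W[...,:2]*1000-O)@ey
for nm,lo,hi,zl in (('near',-125,-37,.032),('far',-29,59,.032)):
    m=(xo>lo)&(xo<hi)&(abs(yo)<165)&(Z>zl)
    m=cv2.morphologyEx(m.astype(np.uint8),cv2.MORPH_OPEN,np.ones((5,5)))>0
    r=cv2.minAreaRect(np.stack([xo[m],yo[m]],1).astype(np.float32)); A=np.c_[xo[m],yo[m],np.ones(m.sum())]; co=np.linalg.lstsq(A,Z[m]*1000,rcond=None)[0]
    print(nm,m.sum(),r,'z',np.median(Z[m]),'slopes',co[:2])
d=cv2.absdiff(f['color'],f0['color']).max(2); 
for i,fr in ((0,f0),(1,f)):
    pass
for t in ['tin0','jar','cap','spoon','brush']:
    print(t,[(round(r['conf'],2),np.round(r['box'])) for r in imaging.regions_of(t,'top')[:4]])
E
```

```text
clock: 12.75
position: [0.3785, -0.1717, 0.2023]
tool_rot: [3.142, -0.001, -0.134]
force: [0.9, -0.2, 0.1]
grip_width: -0.0002
clock: 13.25
position: [0.3569, -0.3335, 0.202]
tool_rot: [3.14, -0.0, -0.139]
force: [0.4, 1.6, -0.3]
grip_width: 0.0002
near 1894 ((-83.22212219238281, -35.68162155151367), (57.863372802734375, 119.88483428955078), 0.8100267648696899) z 0.03920645276829782 slopes [ 0.00010154 -0.00217356]
far 1580 ((11.901899337768555, 37.97513961791992), (108.22303771972656, 54.446571350097656), 87.42266082763672) z 0.043020963400246526 slopes [0.00772385 0.00069921]
tin0 [(0.88, array([395., 283.,  18.,  19.])), (0.83, array([243., 288.,  20.,  20.])), (0.62, array([398., 260.,  17.,  18.])), (0.56, array([238., 313.,  22.,  17.]))]
jar [(0.91, array([170., 276.,  41.,  36.]))]
cap [(0.58, array([175., 225.,  36.,  32.]))]
spoon [(0.81, array([373., 228.,  67.,  20.]))]
brush [(0.82, array([285., 217.,  79.,  20.])), (0.73, array([375., 227.,  65.,  20.])), (0.69, array([242., 289.,  14.,  18.]))]
```

View pics/top11.png

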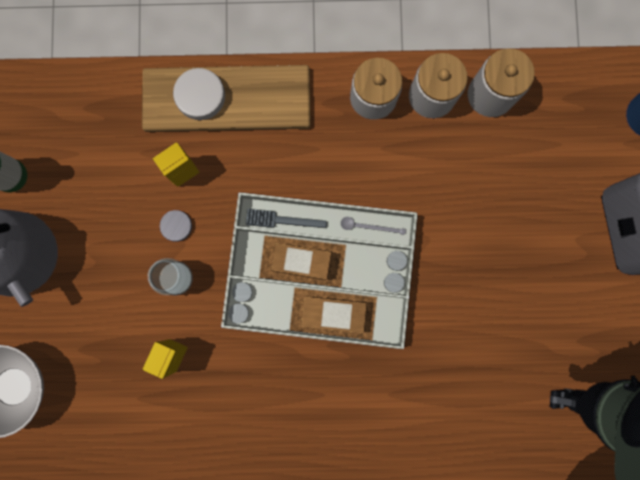

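The top view shows the cartons flat on their liners, at (335,315) and (298,261), with everything else in place. The near middle measures (-83,-36) against (-81,-36), and the far one (12,38) against (15,36). Handing in.

```bash
python3 -c "
from workcell import bot; print(bot.job_done())"
```

```text
the job is handed in; nothing more can be done
None
```

Both cartons now lie flat on their own liners. I tipped each one over with the shut fingertips and handed the job in at about 13.3 s of the 42 s allowed.

| Carton | Bay | Middle off liner centre (across, along) | Skew from bay | Top height |
|---|---|---|---|---|
| Taller | near | about 2 mm, under 1 mm | about 1° | 39 mm (40 expected) |
| Shorter | far | about 3 mm, 2 mm | about 2.6° | 43 mm (44 expected) |

- **Bystanders:** in the final top view the tins, jar, cap and spoon were found within about 2 pixels of their earlier positions. The brush had no earlier detection, so I compared it only by eye, and it looks unmoved. The yellow look-alikes were not touched.
- **Force:** wrist force readings taken between moves stayed under about 2 N.
- **First push missed:** the tips passed just above the taller carton without touching anything. The depth image showed the shut tips ending about 10 mm behind the reported TCP, not 19 mm ahead as the description says. I lowered the tool about 28 mm, and both pushes then worked.

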